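# Pull-test two bench clips by their cards and sort them

### The arm

A 7-joint arm with a two-finger parallel gripper is mounted at the origin on the work surface. World frame = base frame: x ahead of the robot, y to its left, z up, the work surface at z = 0. Lengths are in m, angles in rad, forces in N, time in s.
With the tool pointing down it reaches from about 0.425 to 0.925 m from the base axis. Payload 6.8 kg.
Tool frame: the origin (TCP) lies at the very end of the fingers, on their centre line; the grasp point (between the pads) lies 19 mm behind it; z points along the fingers, y is the line along which they close (so a half turn about z gives the same grasp; the last joint's range is limited). The gripper opens to 85 mm and grips with 20 to 120 N. Pads are 22 mm wide; open, the fingers measure 114 mm over their backs; the gripper's body (76 mm by 85 mm) begins 54 mm behind the grasp point. The pads swing forward as they close: fully open they stand 13 mm farther back than shut.
Start: joints at [1.111, 0.477, 0.022, 1.555, -0.011, 1.109, -0.083], TCP at [0.233, -0.634, 0.231] pointing down, gripper open.
Joint ranges: [-2.96, 2.96], [-0.34, 2.1], [-1.41, 1.46], [0.24, 2.44], [-1.37, 4.51], [0.17, 1.92], [-2.96, 2.96]. Speed limits (rad/s): [2.39, 2.39, 3.14, 3.14, 3.14, 3.14, 3.14].

### API

Orientations are given as a rotation vector (axis times angle).
In Python, from bench import monitor, optics, r gives the robot as it stands.
- The arm moves only by the shell command python3 -m crank 'ROWS' [OPENING] [FORCE]. ROWS is JSON, a list of rows, each a list of 2 entries, a list of its own where there are three numbers: the shift along the tool's x, y, z in cm, then the turn, a rotation vector about the tool's x, y, z in rad. A call has 1 to 5 rows; each row shifts and turns the commanded pose from where the row before left it, along the tool's axes as they then stand; what a row does not reach is not made up. A row lasts 1/10 s, in which the tool goes at most 50 mm and 8.59 degrees, less where a joint would pass 70% of its speed; a pose out of reach is approached as far as the arm can. A call is refused whole if a number of a shift passes 5 or a number of a turn 0.15, either way. A call with a gripper value outside its range is refused whole. OPENING is the finger opening in cm, from 0 to 8.54, set as the call begins (- or left out, the last holds). The fingers move at their own pace and stop on an object; FORCE is the grip in N (left out, the last holds). Time passes only in rows, so rows that do not move let the fingers close. It gives the time, the measured TCP pose, the force, the opening and the grip force at its end, in the units of the state.
- monitor.get_obs(): the state, without advancing time (a new reading comes with each control period).
- optics.grab_frame(name): name is "scene" or "top"; returns (picture, depth): 384x512x3 uint8, red, green, blue; 384x512 float32, m along the optical axis (not along the pixel's ray), 0 where there is no reading.
- optics.camera_model(name): a dict with "vertical_fov" (degrees; the focal length in pixels is half the picture's height over the tangent of half this angle, whatever the lens; pixels are square), "cx", "cy" (the principal point, pixels), "R" (3x3) and "t" (3): a world point X has camera coordinates R X + t. Camera axes: x right, y down, z forward; pixel columns grow to the right and rows downward; lengths in m; the calibration is good to about 2 mm. A picture is of the moment at which its call begins. camera_model takes no time and is no camera call.
- r.hand_in(): hands the job in; it is judged then, once.
The state is a dict: "clock": time; "joints": joint angles; "qvel": joint speeds; "tau": joint torques, N m; "tcp_pos": TCP position; "orientation": TCP orientation; "contact_force": force on the tool from outside, world axes, zero at the start; "moment": the same for the moment, N m; "grip_width": finger opening in m; "gripper_force": force on a finger pad.
Only numpy, scipy, OpenCV 4.12 (cv2) and the standard library are available. Lean on these libraries where they do the work, as an engineer would, in place of code of your own. Each camera call takes 0.05 s, during which the arm holds its last target. There are 200 camera calls.

### The job

On the audio repair bench stand two blue spring clips, each holding a yellow test card; one of the clips has gone weak. Lift each card by its grip bar straight up: the good clip keeps hold and comes up with its card, so carry it over by the card and stand it gently on the green half of the sorting board, card still in it; the weak clip lets its card slide out, so leave that clip standing where it is and put its card in the red tray of the board.

Things in the scene. Friction and masses are not known exactly. Their poses are not given: they have to be found in the camera images.
- clip_1: blue spring clip on a dark steel foot, 0.3 kg, loose on the bench, twin of the other. Foot 76 (x) x 56 (y) x 14 mm, jaws to 44 mm high, pinching along x. Origin: centre of the foot's underside, z up. card_1 stands in it, axes parallel, its origin 76 mm above the clip's. A good clip holds with about 4 times its weight and rises with the card; a weak one with under half and stays, its card free after 30 mm of lift.
- clip_2: blue spring clip on a dark steel foot, 0.3 kg, loose on the bench, twin of the other. Foot 76 (x) x 56 (y) x 14 mm, jaws to 44 mm high, pinching along x. Origin: centre of the foot's underside, z up. card_2 stands in it, axes parallel, its origin 76 mm above the clip's. A good clip holds with about 4 times its weight and rises with the card; a weak one with under half and stays, its card free after 30 mm of lift.
- card_1: rigid yellow test card, 35 g, upright in clip_1: at the top a grip bar 12 (x) x 40 (y) x 24 mm high, to be pinched along x; below it a blade 5 (x) x 30 (y) x 50 mm that rests on the clip's foot. Origin: centre of the grip bar, z up (62 mm above the blade's lower edge, 12 mm below the top).
- card_2: rigid yellow test card, 35 g, upright in clip_2: at the top a grip bar 12 (x) x 40 (y) x 24 mm high, to be pinched along x; below it a blade 5 (x) x 30 (y) x 50 mm that rests on the clip's foot. Origin: centre of the grip bar, z up (62 mm above the blade's lower edge, 12 mm below the top).
- sorter: wooden sorting board fixed to the bench, 176 (x) x 300 (y) mm. Origin: centre of its underside, z up. Its +y half is a flat green pad 160 (x) x 146 (y) mm, centred 73 mm along +y of the origin, top 6 mm above the bench. Its -y half is a red open tray, inside 166 (x) x 130 (y) mm, centred 78 mm along -y of the origin, floor 9 mm and rim 30 mm above the bench.
There are look-alikes about, which are no part of the job. Leave any turquoise look-alike of the card_2 alone.

How it is judged:
At the end, for the whole second after the job is handed in: The good clip stands (10 degrees) on the green pad, within 45 mm (board x) and 38 mm (y) of its centre, its card in it, pulled out under 19 mm; the weak clip's card rests inside the red tray's walls, standing or lying; the weak clip stands (10 degrees) within 30 mm of its start; all at rest (((x of clip_1 in the frame of sorter between -0.045 and 0.045 m and y of clip_1 in the frame of sorter between 0.035 and 0.113 m and z of clip_1 in the frame of sorter between 0 and 0.015 m and angle between each of clip_1, clip_2's own z axis and vertical below 0.17 rad and linear speed of each of clip_1, card_2 below 0.03 m/s and horizontal distance between card_1 and clip_1 below 0.015 m and z of card_1 in the frame of clip_1 between 0.06 and 0.095 m and x of card_2 in the frame of sorter between -0.083 and 0.083 m and y of card_2 in the frame of sorter between -0.143 and -0.013 m and z of card_2 in the frame of sorter between 0 and 0.085 m and distance of clip_2 from where it was at the start of the episode below 0.03 m) or (x of clip_2 in the frame of sorter between -0.045 and 0.045 m and y of clip_2 in the frame of sorter between 0.035 and 0.113 m and z of clip_2 in the frame of sorter between 0 and 0.015 m and angle between each of clip_2, clip_1's own z axis and vertical below 0.17 rad and linear speed of each of clip_2, card_1 below 0.03 m/s and horizontal distance between card_2 and clip_2 below 0.015 m and z of card_2 in the frame of clip_2 between 0.06 and 0.095 m and x of card_1 in the frame of sorter between -0.083 and 0.083 m and y of card_1 in the frame of sorter between -0.143 and -0.013 m and z of card_1 in the frame of sorter between 0 and 0.085 m and distance of clip_1 from where it was at the start of the episode below 0.03 m))); the robot touches nothing.
It fails at once if a clip is slammed onto the board (contact above 60 N) (contact force between any of clip_1, clip_2 and sorter above 60 N).
It fails at once if a clip is let fall instead of set down (over 0.5 m/s, a drop of about 13 mm, with the fingers off its card) ((linear speed of clip_1 above 0.5 m/s and contact force between the fingers and card_1 below 0.1 N) or (linear speed of clip_2 above 0.5 m/s and contact force between the fingers and card_2 below 0.1 N)).
It also fails if it takes over 70 s, if anything falls off the work surface, if the arm or the gripper's body presses on something with over 40 N, if the wrist force passes 120 N, or if a joint passes its speed limit or range.

## Working session

There is one attempt and no reset: what is moved stays moved. The work goes in short steps, Python scripts to look and compute and a shell command to move; the robot and the scene stay as the last step left them, time stands still between calls to the robot, and variables do not carry over. Pictures are saved under pics/ and viewed, at most 10 in all, crops included, and the job is handed in when it is done.

```bash
ls; mkdir -p pics
cat > h.py <<'E'
import numpy as np,cv2
from bench import monitor,optics,r
from scipy.spatial.transform import Rotation as Ro
def pt(name,d,u,v):
    m=optics.camera_model(name);f=192/np.tan(np.radians(m["vertical_fov"])/2)
    u=np.asarray(u,float);v=np.asarray(v,float)
    c=np.stack([(u-m["cx"])/f*d,(v-m["cy"])/f*d,d],-1)
    return (c-np.array(m["t"]))@np.array(m["R"])
def cloud(name,d):
    v,u=np.mgrid[0:384,0:512]; return pt(name,d,u,v)
def st():
    s=monitor.get_obs(); print({k:np.round(s[k],3).tolist() for k in("clock","tcp_pos","orientation","grip_width","contact_force","gripper_force","joints")})
    print(np.round(Ro.from_rotvec(s["orientation"]).as_matrix(),3))
E
python3 - <<'E'
from h import *
for n in("scene","top"):
    p,d=optics.grab_frame(n);np.savez("pics/"+n+"0.npz",p=p,d=d)
    cv2.imwrite(f"pics/{n}0.png",cv2.resize(p[:,:,::-1],(768,576)))
    m=optics.camera_model(n);print(n,m,(d==0).mean())
st()
E
```

```text
pics
scene {'vertical_fov': 57.537981360316024, 'cx': 251.05683680553932, 'cy': 182.87890749949608, 'R': array([[-0.81444733,  0.58010333, -0.01247681],
       [ 0.46354421,  0.63756737, -0.61533293],
       [-0.34900187, -0.50693982, -0.78816858]]), 't': array([ 0.40629083, -0.21760636,  0.91308301])} 0.0037841796875
top {'vertical_fov': 49.31440230072541, 'cx': 256.5773102889196, 'cy': 189.57997720089358, 'R': array([[-0.02194304, -0.99929701,  0.03039718],
       [-0.99160718,  0.01787924, -0.12804501],
       [ 0.12741151, -0.03295176, -0.99130242]]), 't': array([0.00701853, 0.51375978, 0.87515468])} 0.004079182942708333
{'clock': 0.1, 'tcp_pos': [0.232, -0.633, 0.23], 'orientation': [-3.091, -0.549, 0.001], 'grip_width': 0.085, 'contact_force': [0.304, 0.355, -0.195], 'gripper_force': 0.0, 'joints': [1.111, 0.478, 0.022, 1.556, -0.012, 1.109, -0.083]}
[[ 0.939  0.345 -0.001]
 [ 0.345 -0.939  0.002]
 [-0.    -0.002 -1.   ]]
```

View pics/scene0.png

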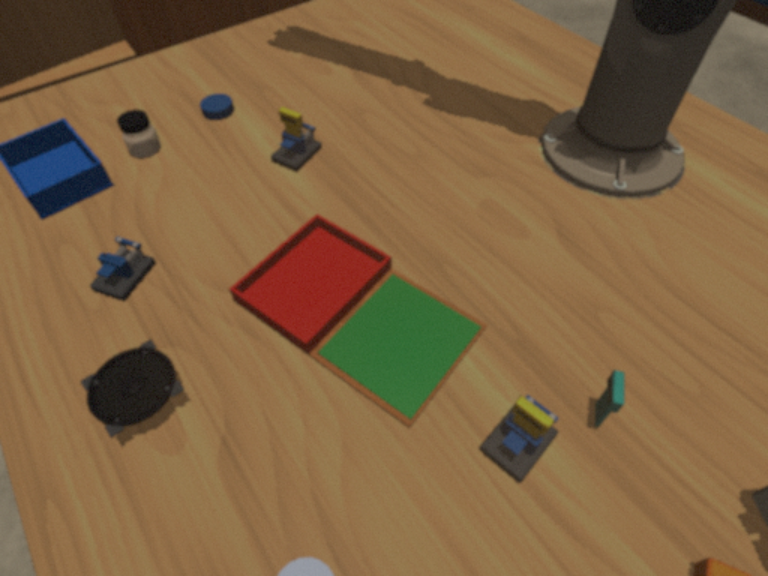

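View pics/top0.png

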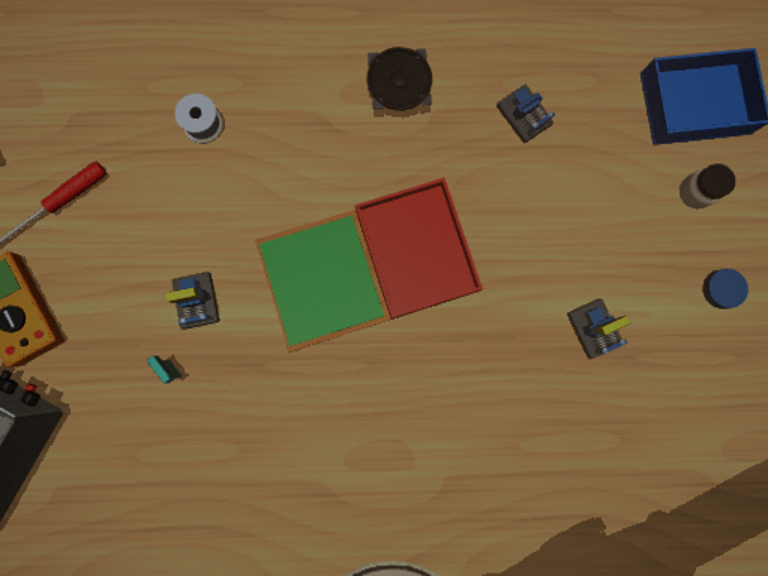

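The scene and top pictures show three blue clips. In the top picture, two carry yellow cards, at (190,298) and (602,325); these are the job. The third, at (525,112), is empty, so it is a look-alike. The turquoise card at (160,368) is also to be left alone. The board's green half is at (320,280) and the red tray at (420,250). I'll measure these and confirm them in a crop.

Run:
```python
from h import *
P={}
for n in("scene","top"):
    z=np.load(f"pics/{n}0.npz");p,d=z["p"],z["d"];X=cloud(n,d);hsv=cv2.cvtColor(p,cv2.COLOR_RGB2HSV).astype(int)
    P[n]=(p,X,hsv,d>0)
for n in P:
    p,X,h,ok=P[n]
    Y=(abs(h[...,0]-28)<5)&(h[...,1]>170)&ok&(X[...,2]>.05)&(X[...,2]<.11)
    k,l,s,c=cv2.connectedComponentsWithStats(Y.astype(np.uint8))
    for i in range(1,k):
        if s[i,4]<25: continue
        A=X[l==i]; zt=np.median(A[A[:,2]>.08][:,2]) if (A[:,2]>.08).any() else 0
        T=A[A[:,2]>.080]
        if len(T)<10: continue
        rc=cv2.minAreaRect((T[:,:2]*1000).astype(np.float32))
        print(n,"yellow",np.round(c[i]*1.5),s[i,4],"z",np.round(np.percentile(A[:,2],[5,50,95]),3),"rect",np.round(rc[0]),np.round(rc[1]),round(rc[2],1))
        C=T.mean(0)
        # foot: low dark / 8..22mm high points near
        near=(np.hypot(X[...,0]-C[0],X[...,1]-C[1])<.075)&ok&(X[...,2]>.009)&(X[...,2]<.019)&(h[...,2]<95)
        if near.sum()>20:
            F=X[near];rc=cv2.minAreaRect((F[:,:2]*1000).astype(np.float32));print("   foot",near.sum(),np.round(rc[0]),np.round(rc[1]),round(rc[2],1))
    for nm,m in(("red",((h[...,0]<6)|(h[...,0]>174))&(h[...,1]>180)),("green",(abs(h[...,0]-62)<10)&(h[...,1]>150))):
        k,l,s,c=cv2.connectedComponentsWithStats((m&ok).astype(np.uint8));i=1+s[1:,4].argmax();A=X[l==i]
        rc=cv2.minAreaRect((A[:,:2]*1000).astype(np.float32));print(n,nm,np.round(rc[0]),np.round(rc[1]),round(rc[2],1),np.round(np.median(A[:,2]),3))
p=P["top"][0][:,:,::-1]
a=cv2.resize(p[160:270,85:195],(400,400),interpolation=3);b=cv2.resize(p[165:275,345:455],(400,400),interpolation=3)
cv2.imwrite("pics/crop1.png",np.hstack([a,b]))
```

```text
scene yellow [289. 112.] 40 z [0.083 0.086 0.088] rect [ 448. -312.] [ 7. 36.] 21.9
   foot 282 [ 448. -312.] [72. 58.] 23.7
scene yellow [543. 417.] 29 z [0.085 0.087 0.088] rect [499. 287.] [ 7. 17.] 4.2
   foot 737 [501. 278.] [74. 55.] 11.2
scene red [571. -50.] [174. 140.] 16.6 0.008
scene green [527.  25.] [0. 0.] 0.0 0.006
top yellow [177. 293.] 65 z [0.084 0.086 0.089] rect [499. 276.] [11. 39.] 11.9
   foot 444 [499. 276.] [75. 56.] 11.5
top yellow [615. 325.] 96 z [0.085 0.087 0.089] rect [ 446. -315.] [11. 38.] 23.7
   foot 450 [ 446. -315.] [76. 55.] 23.2
top red [570. -53.] [176. 140.] 16.6 0.008
top green [472.   0.] [0. 0.] 0.0 0.003
```

View pics/crop1.png

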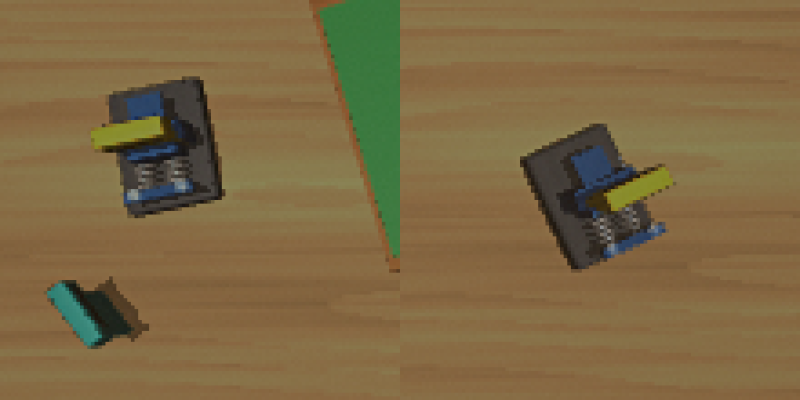

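The crop shows the two yellow-carded clips clearly; the turquoise card at (75,315) in the left half stands apart. The measurements fit the sizes given:

| Object | x, y (m) | Height (m) | Axis angle |
|---|---|---|---|
| Card A | 0.499, 0.277 | bar top 0.088 | 11.5° |
| Card B | 0.446, -0.314 | bar top 0.088 | 23.5° |

Each foot measures about 76 x 56 mm. I'm moving to B first.

```bash
python3 -m crank '[[[3.1,-2.25,0],[0,0,0]],[[3.1,-2.25,0],[0,0,0]],[[3.1,-2.25,0],[0,0,0]],[[3.1,-2.25,0],[0,0,0]],[[3.1,-2.25,0],[0,0,0]]]' 5
python3 -m crank '[[[3.1,-2.25,0],[0,0,0]],[[3.1,-2.25,0],[0,0,0]],[[3.1,-2.25,0],[0,0,0]],[[3.1,-2.25,0],[0,0,0]],[[3.1,-2.25,0],[0,0,0]]]'
python3 -m crank '[[[0,0,0],[0,0,-0.136]],[[0,0,0],[0,0,-0.136]],[[0,0,0],[0,0,-0.136]],[[0,0,0],[0,0,-0.136]],[[0,0,0],[0,0,-0.136]]]'
python3 -m crank '[[[0,0,0],[0,0,-0.136]],[[0,0,0],[0,0,-0.136]],[[0,0,0],[0,0,-0.136]],[[0,0,0],[0,0,-0.136]],[[0,0,0],[0,0,-0.136]]]'
python3 -m crank '[[[0,0,0],[0,0,-0.136]],[[0,0,0],[0,0,-0.136]],[[0,0,0],[0,0,0]],[[0,0,0],[0,0,0]]]'
cat > go.py <<'E'
from h import *
import sys
# target x y z(TCP) and tool-y angle deg -> tool shift cm, turn
st(); x,y,z,a=map(float,sys.argv[1:])
s=monitor.get_obs();R=Ro.from_rotvec(s["orientation"])
a=np.radians(a);ty=np.array([np.cos(a),np.sin(a),0]);tz=np.array([0,0,-1.])
T=Ro.from_matrix(np.stack([np.cross(ty,tz),ty,tz],1))
print("shift cm",np.round(R.inv().apply(np.array([x,y,z])-s["tcp_pos"])*100,2),"turn",np.round((R.inv()*T).as_rotvec(),3))
E
python3 go.py .446 -.314 .060 23.5
python3 - <<'E'
from h import *
z=np.load("pics/top0.npz");d=z["d"]
for u,v in((258,240),(355,213),(388,318),(290,349),(322,280)):
    u,v=u/1.5,v/1.5; print(np.round(pt("top",d[int(v),int(u)],u,v),3), z["p"][int(v),int(u)])
E
```

```text
clock: 0.6
tcp_pos: [0.3398, -0.4731, 0.2309]
orientation: [-3.093, -0.55, 0.001]
contact_force: [0.7, -0.8, -0.8]
grip_width: 0.05
gripper_force: 0.0
clock: 1.1
tcp_pos: [0.4465, -0.3142, 0.2311]
orientation: [-3.093, -0.55, 0.001]
contact_force: [-0.5, 0.8, 1.2]
grip_width: 0.0501
gripper_force: 0.0
clock: 1.6
tcp_pos: [0.4458, -0.3154, 0.2309]
orientation: [-2.728, -1.557, 0.001]
contact_force: [-0.4, -0.2, -0.2]
grip_width: 0.0499
gripper_force: 0.0
clock: 2.1
tcp_pos: [0.4458, -0.3155, 0.2309]
orientation: [-2.052, -2.377, 0.0]
contact_force: [-0.0, 0.2, -0.3]
grip_width: 0.0501
gripper_force: 0.0
clock: 2.5
tcp_pos: [0.4458, -0.3156, 0.231]
orientation: [-1.723, -2.626, -0.0]
contact_force: [0.4, -0.6, 0.3]
grip_width: 0.0498
gripper_force: 0.0
{'clock': 2.5, 'tcp_pos': [0.446, -0.316, 0.231], 'orientation': [-1.723, -2.626, -0.0], 'grip_width': 0.05, 'contact_force': [0.39, -0.621, 0.273], 'gripper_force': 0.0, 'joints': [0.832, 0.295, -0.399, 1.843, 0.132, 1.029, 0.789]}
[[-0.398  0.917 -0.   ]
 [ 0.917  0.398  0.   ]
 [ 0.    -0.    -1.   ]]
shift cm [ 0.13  0.08 17.1 ] turn [-0.    -0.    -0.001]
[0.588 0.185 0.002] [125  80  42]
[0.628 0.039 0.002] [138  89  49]
[ 0.467 -0.008  0.002] [138  94  50]
[ 0.425  0.138 -0.001] [136  89  47]
[0.526 0.089 0.003] [ 58 120  62]
```

```bash
python3 -m crank '[[[0.13,0.08,3],[0,0,0]],[[0,0,3],[0,0,0]],[[0,0,3],[0,0,0]],[[0,0,2],[0,0,0]],[[0,0,2],[0,0,0]]]'
python3 -m crank '[[[0,0,1.5],[0,0,0]],[[0,0,1.5],[0,0,0]],[[0,0,1.1],[0,0,0]],[[0,0,0],[0,0,0]]]'
python3 -m crank '[[[0,0,0],[0,0,0]],[[0,0,0],[0,0,0]],[[0,0,0],[0,0,0]],[[0,0,0],[0,0,0]],[[0,0,0],[0,0,0]]]' 0 40
python3 -m crank '[[[0,0,0],[0,0,0]],[[0,0,0],[0,0,0]],[[0,0,0],[0,0,0]],[[0,0,0],[0,0,0]],[[0,0,0],[0,0,0]]]'
```

```text
clock: 3.0
tcp_pos: [0.446, -0.3139, 0.1001]
orientation: [-1.723, -2.626, 0.0]
contact_force: [0.5, -0.3, 0.4]
grip_width: 0.0503
gripper_force: 0.0
clock: 3.4
tcp_pos: [0.4456, -0.3137, 0.059]
orientation: [-1.718, -2.627, 0.0]
contact_force: [0.0, -0.3, -0.0]
grip_width: 0.0501
gripper_force: 0.0
clock: 3.9
tcp_pos: [0.4468, -0.3146, 0.0612]
orientation: [1.718, 2.628, -0.0]
contact_force: [-1.2, -0.2, 5.2]
grip_width: 0.0117
gripper_force: 41.3
clock: 4.4
tcp_pos: [0.4468, -0.3146, 0.0612]
orientation: [1.718, 2.628, -0.0]
contact_force: [-0.9, 0.2, 6.6]
grip_width: 0.0109
gripper_force: 41.3
```

```bash
python3 -m crank '[[[0,0,-0.4],[0,0,0]],[[0,0,-0.4],[0,0,0]],[[0,0,-0.4],[0,0,0]],[[0,0,-0.4],[0,0,0]],[[0,0,-0.4],[0,0,0]]]'
python3 -m crank '[[[0,0,-0.5],[0,0,0]],[[0,0,-0.5],[0,0,0]],[[0,0,-0.5],[0,0,0]],[[0,0,-0.5],[0,0,0]],[[0,0,-0.5],[0,0,0]]]'
python3 -m crank '[[[0,0,0],[0,0,0]],[[0,0,0],[0,0,0]]]'
python3 - <<'E'
from h import *
p,d=optics.grab_frame("scene")
cv2.imwrite("pics/lift1.png",cv2.resize(p[40:140,140:270,::-1],(780,600),interpolation=3))
E
```

```text
clock: 4.9
tcp_pos: [0.4464, -0.3141, 0.0807]
orientation: [1.719, 2.63, 0.0]
contact_force: [1.4, 0.1, -1.0]
grip_width: 0.0114
gripper_force: 40.2
clock: 5.4
tcp_pos: [0.4462, -0.3142, 0.1057]
orientation: [-1.719, -2.63, 0.0]
contact_force: [0.2, -0.2, -0.9]
grip_width: 0.0112
gripper_force: 40.3
clock: 5.6
tcp_pos: [0.4463, -0.3142, 0.1054]
orientation: [1.719, 2.629, -0.0]
contact_force: [-0.4, 0.3, -0.1]
grip_width: 0.0116
gripper_force: 40.3
```

View pics/lift1.png

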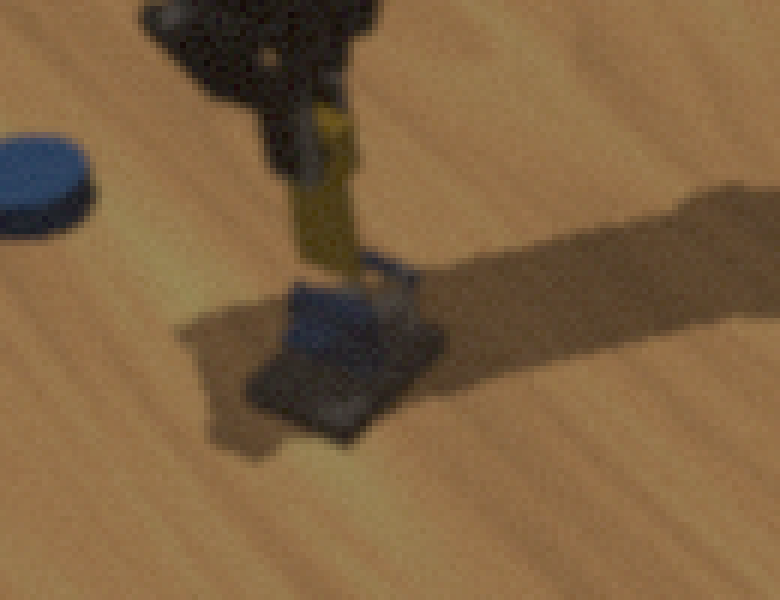

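The crop shows clip B still standing on the bench at about (345,350), with its card hanging free above it in the fingers at (330,190). B is the weak clip, so its card goes in the red tray.

```bash
python3 -m crank '[[[0,0,-1.5],[0,0,0]],[[0,0,-2],[0,0,0]],[[0,0,-1],[0,0,0]],[[0,0,0],[0,0,0]]]'
python3 go.py .570 -.052 .059 17
```

```text
clock: 6.05
tcp_pos: [0.4474, -0.3147, 0.1523]
orientation: [1.717, 2.627, -0.0]
contact_force: [0.3, -0.9, 0.6]
grip_width: 0.0115
gripper_force: 40.3
{'clock': 6.05, 'tcp_pos': [0.447, -0.315, 0.152], 'orientation': [1.717, 2.627, -0.0], 'grip_width': 0.011, 'contact_force': [0.263, -0.882, 0.612], 'gripper_force': 40.316, 'joints': [0.81, 0.387, -0.385, 1.921, 0.188, 0.865, 0.742]}
[[-0.401  0.916  0.003]
 [ 0.916  0.401 -0.002]
 [-0.003  0.002 -1.   ]]
shift cm [19.17 21.75  9.31] turn [0.002 0.003 0.116]
```

```bash
python3 -m crank '[[[1.92,2.18,0],[0,0,0]],[[1.92,2.18,0],[0,0,0]],[[1.92,2.18,0],[0,0,0]],[[1.92,2.18,0],[0,0,0]],[[1.92,2.18,0],[0,0,0]]]'
python3 -m crank '[[[1.92,2.18,0],[0,0,0]],[[1.92,2.18,0],[0,0,0]],[[1.92,2.18,0],[0,0,0]],[[1.92,2.18,0],[0,0,0]],[[1.92,2.18,0],[0,0,0.11]]]'
python3 -m crank '[[[0,0,2],[0,0,0]],[[0,0,2],[0,0,0]],[[0,0,2],[0,0,0]],[[0,0,1.5],[0,0,0]],[[0,0,0.8],[0,0,0]]]'
python3 -m crank '[[[0,0,0.4],[0,0,0]],[[0,0,0.3],[0,0,0]],[[0,0,0],[0,0,0]],[[0,0,0],[0,0,0]]]'
python3 go.py .570 -.052 .057 17
```

```text
clock: 6.55
tcp_pos: [0.5075, -0.1813, 0.1497]
orientation: [-1.719, -2.629, 0.001]
contact_force: [1.1, -0.3, 0.4]
grip_width: 0.0114
gripper_force: 40.3
clock: 7.05
tcp_pos: [0.5688, -0.0498, 0.1496]
orientation: [-1.862, -2.529, 0.001]
contact_force: [0.4, 0.5, -0.1]
grip_width: 0.0114
gripper_force: 40.3
clock: 7.55
tcp_pos: [0.5678, -0.0508, 0.0655]
orientation: [-1.859, -2.53, 0.002]
contact_force: [-0.4, -0.6, -0.5]
grip_width: 0.0115
gripper_force: 40.3
clock: 7.95
tcp_pos: [0.5694, -0.0508, 0.0609]
orientation: [1.86, 2.53, 0.001]
contact_force: [-0.4, -1.1, -0.2]
grip_width: 0.0111
gripper_force: 40.3
{'clock': 7.95, 'tcp_pos': [0.569, -0.051, 0.061], 'orientation': [1.86, 2.53, 0.001], 'grip_width': 0.011, 'contact_force': [-0.353, -1.122, -0.182], 'gripper_force': 40.303, 'joints': [0.28, 0.556, -0.389, 1.917, 0.306, 0.726, 0.016]}
[[-0.298  0.954  0.001]
 [ 0.954  0.298 -0.   ]
 [-0.     0.001 -1.   ]]
shift cm [-0.13  0.02  0.39] turn [0.001 0.    0.006]
```

Next I'll go down a little more, release with a small opening, and rise straight up.

```bash
python3 -m crank '[[[0,0,0.3],[0,0,0]],[[0,0,0.2],[0,0,0]],[[0,0,0],[0,0,0]],[[0,0,0],[0,0,0]]]'
python3 -m crank '[[[0,0,0],[0,0,0]],[[0,0,0],[0,0,0]],[[0,0,0],[0,0,0]],[[0,0,0],[0,0,0]]]' 3.5
python3 -m crank '[[[0,0,-1],[0,0,0]],[[0,0,-2],[0,0,0]],[[0,0,-3],[0,0,0]],[[0,0,-3],[0,0,0]],[[0,0,-3],[0,0,0]]]'
python3 -m crank '[[[0,0,-3],[0,0,0]],[[0,0,-2],[0,0,0]],[[0,0,0],[0,0,0]]]' 5
python3 go.py .499 .2765 .060 11.7
```

```text
clock: 8.35
tcp_pos: [0.5693, -0.0508, 0.0562]
orientation: [1.86, 2.53, 0.0]
contact_force: [-1.8, -1.0, 6.7]
grip_width: 0.0114
gripper_force: 41.4
clock: 8.75
tcp_pos: [0.5688, -0.0508, 0.0551]
orientation: [-1.861, -2.531, 0.0]
contact_force: [-0.1, -0.0, 0.3]
grip_width: 0.035
gripper_force: 0.0
clock: 9.25
tcp_pos: [0.5688, -0.0507, 0.1771]
orientation: [1.86, 2.531, 0.0]
contact_force: [1.2, -0.0, -0.6]
grip_width: 0.0349
gripper_force: 0.0
clock: 9.55
tcp_pos: [0.5709, -0.0505, 0.2293]
orientation: [1.858, 2.527, 0.005]
contact_force: [0.1, -0.2, -0.4]
grip_width: 0.0502
gripper_force: 0.0
{'clock': 9.55, 'tcp_pos': [0.571, -0.051, 0.229], 'orientation': [1.858, 2.527, 0.005], 'grip_width': 0.05, 'contact_force': [0.133, -0.207, -0.362], 'gripper_force': 0.0, 'joints': [0.345, 0.346, -0.458, 1.787, 0.176, 1.042, 0.126]}
[[-0.298  0.954  0.006]
 [ 0.954  0.298 -0.   ]
 [-0.002  0.006 -1.   ]]
shift cm [33.4   2.8  16.87] turn [0.006 0.002 0.099]
```

```bash
python3 -m crank '[[[3.34,0.28,0],[0,0,0]],[[3.34,0.28,0],[0,0,0]],[[3.34,0.28,0],[0,0,0]],[[3.34,0.28,0],[0,0,0]],[[3.34,0.28,0],[0,0,0]]]'
python3 -m crank '[[[3.34,0.28,0],[0,0,0]],[[3.34,0.28,0],[0,0,0]],[[3.34,0.28,0],[0,0,0]],[[3.34,0.28,0],[0,0,0]],[[3.34,0.28,0],[0,0,0.099]]]'
python3 -m crank '[[[0,0,0],[0,0,0]],[[0,0,0],[0,0,0]]]'
python3 go.py .499 .2765 .060 11.7
python3 - <<'E'
from h import *
p,d=optics.grab_frame("top")
cv2.imwrite("pics/mid.png",cv2.resize(p[100:260,70:460,::-1],(780,320),interpolation=3))
E
```

```text
clock: 10.05
tcp_pos: [0.5315, 0.1139, 0.2249]
orientation: [-1.86, -2.531, 0.001]
contact_force: [0.3, 0.0, 0.4]
grip_width: 0.0498
gripper_force: 0.0
clock: 10.55
tcp_pos: [0.4951, 0.2773, 0.2248]
orientation: [-1.985, -2.434, 0.002]
contact_force: [0.9, 0.5, -0.5]
grip_width: 0.0501
gripper_force: 0.0
clock: 10.75
tcp_pos: [0.4952, 0.2769, 0.2248]
orientation: [-1.98, -2.439, 0.002]
contact_force: [-0.1, -0.3, -0.7]
grip_width: 0.0502
gripper_force: 0.0
{'clock': 10.75, 'tcp_pos': [0.495, 0.277, 0.225], 'orientation': [-1.98, -2.439, 0.002], 'grip_width': 0.05, 'contact_force': [-0.102, -0.34, -0.655], 'gripper_force': 0.0, 'joints': [-0.167, 0.364, -0.569, 1.793, 0.222, 1.05, -0.611]}
[[-0.205  0.979 -0.001]
 [ 0.979  0.205 -0.001]
 [-0.    -0.001 -1.   ]]
shift cm [-0.11  0.38 16.48] turn [-0.001  0.     0.003]
```

View pics/mid.png

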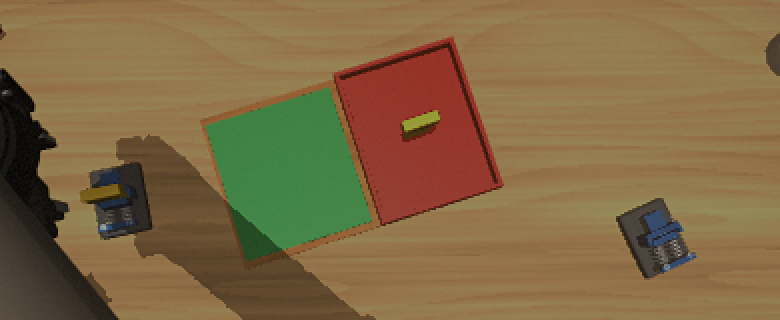

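The picture shows the card standing in the red tray at (420,121) and weak clip B undisturbed at (655,238). Card A at (100,193) is in shadow next to the gripper. Now I'll grip card A.

```bash
python3 -m crank '[[[-0.1,0.38,3],[0,0,0]],[[0,0,3],[0,0,0]],[[0,0,3],[0,0,0]],[[0,0,2],[0,0,0]],[[0,0,2],[0,0,0]]]'
python3 -m crank '[[[0,0,1.5],[0,0,0]],[[0,0,1.2],[0,0,0]],[[0,0,0.8],[0,0,0]],[[0,0,0],[0,0,0]]]'
python3 -m crank '[[[0,0,0],[0,0,0]],[[0,0,0],[0,0,0]],[[0,0,0],[0,0,0]],[[0,0,0],[0,0,0]],[[0,0,0],[0,0,0]]]' 0 60
python3 -m crank '[[[0,0,0],[0,0,0]],[[0,0,0],[0,0,0]],[[0,0,0],[0,0,0]],[[0,0,0],[0,0,0]],[[0,0,0],[0,0,0]]]'
python3 go.py .499 .2765 .060 11.7
python3 -m crank '[[[0,0,-0.4],[0,0,0]],[[0,0,-0.4],[0,0,0]],[[0,0,-0.4],[0,0,0]],[[0,0,-0.4],[0,0,0]],[[0,0,-0.4],[0,0,0]]]'
python3 -m crank '[[[0,0,-0.5],[0,0,0]],[[0,0,-0.5],[0,0,0]],[[0,0,-0.5],[0,0,0]],[[0,0,-0.5],[0,0,0]],[[0,0,-0.5],[0,0,0]]]'
python3 -m crank '[[[0,0,0],[0,0,0]],[[0,0,0],[0,0,0]]]'
python3 - <<'E'
from h import *
p,d=optics.grab_frame("scene")
cv2.imwrite("pics/lift2.png",cv2.resize(p[230:330,290:420,::-1],(780,600),interpolation=3))
E
```

```text
clock: 11.3
tcp_pos: [0.5003, 0.2738, 0.0939]
orientation: [1.986, 2.434, -0.003]
contact_force: [0.3, 0.6, 0.9]
grip_width: 0.0498
gripper_force: 0.0
clock: 11.7
tcp_pos: [0.4997, 0.2756, 0.0595]
orientation: [-1.984, -2.436, 0.002]
contact_force: [-0.5, -0.2, 0.5]
grip_width: 0.0498
gripper_force: 0.0
clock: 12.2
tcp_pos: [0.5001, 0.2764, 0.0609]
orientation: [1.983, 2.436, 0.001]
contact_force: [-1.4, -1.8, 5.1]
grip_width: 0.0108
gripper_force: 61.0
clock: 12.7
tcp_pos: [0.5001, 0.2764, 0.0609]
orientation: [1.983, 2.436, 0.001]
contact_force: [-2.5, -0.7, 6.0]
grip_width: 0.0111
gripper_force: 61.2
{'clock': 12.7, 'tcp_pos': [0.5, 0.276, 0.061], 'orientation': [1.983, 2.436, 0.001], 'grip_width': 0.011, 'contact_force': [-2.525, -0.691, 6.017], 'gripper_force': 61.154, 'joints': [-0.242, 0.573, -0.484, 1.912, 0.381, 0.747, -0.739]}
[[-0.203  0.979  0.001]
 [ 0.979  0.203  0.   ]
 [ 0.     0.001 -1.   ]]
shift cm [ 0.04 -0.1   0.09] turn [ 0.001 -0.    -0.   ]
clock: 13.2
tcp_pos: [0.4999, 0.2761, 0.0806]
orientation: [-1.984, -2.436, 0.0]
contact_force: [0.0, 1.1, -4.2]
grip_width: 0.0114
gripper_force: 59.7
clock: 13.7
tcp_pos: [0.4999, 0.2762, 0.1058]
orientation: [1.984, 2.436, 0.0]
contact_force: [-0.1, 1.0, -3.3]
grip_width: 0.0107
gripper_force: 59.7
clock: 13.9
tcp_pos: [0.5, 0.2761, 0.1054]
orientation: [1.984, 2.436, 0.0]
contact_force: [0.1, -0.0, -3.6]
grip_width: 0.0107
gripper_force: 59.8
```

View pics/lift2.png

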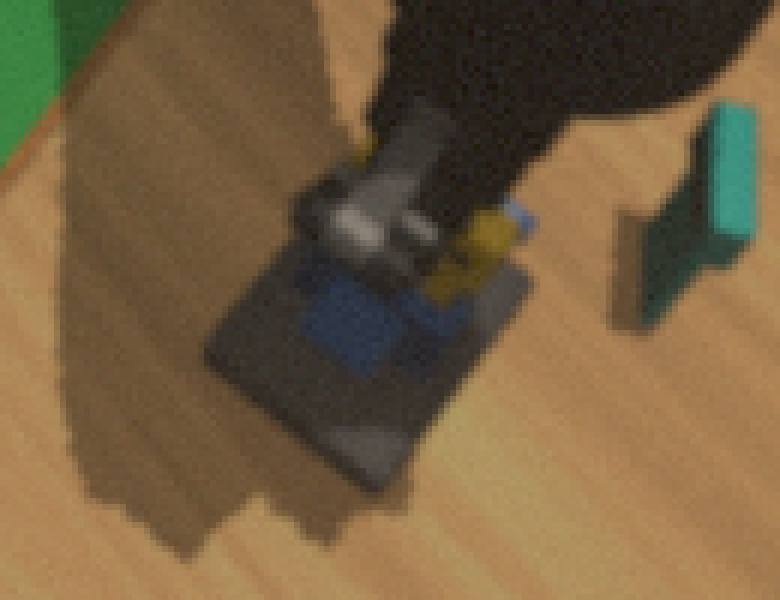

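The picture shows the clip in the air with its card, its foot at about (370,370) clear of its shadow. The measured load of -3.5 N matches clip plus card, so A is the good clip. I'm carrying it gently to the green pad.

```bash
python3 go.py .527 .091 .072 16.6
```

```text
{'clock': 13.95, 'tcp_pos': [0.5, 0.276, 0.105], 'orientation': [1.984, 2.436, -0.0], 'grip_width': 0.011, 'contact_force': [0.175, 0.572, -4.437], 'gripper_force': 59.787, 'joints': [-0.215, 0.511, -0.515, 1.888, 0.334, 0.828, -0.7]}
[[-0.203  0.979 -0.   ]
 [ 0.979  0.203 -0.   ]
 [-0.    -0.    -1.   ]]
shift cm [-18.67  -1.09   3.32] turn [-0.     0.    -0.086]
```

```bash
python3 -m crank '[[[-0.6,0,0],[0,0,0]],[[-1.2,-0.1,0],[0,0,0]],[[-1.6,-0.1,0],[0,0,0]],[[-1.6,-0.1,0],[0,0,0]],[[-1.6,-0.1,0],[0,0,0]]]'
python3 -m crank '[[[-1.6,-0.1,0],[0,0,0]],[[-1.6,-0.1,0],[0,0,0]],[[-1.6,-0.1,0],[0,0,0]],[[-1.6,-0.1,0],[0,0,0]],[[-1.6,-0.1,0],[0,0,0]]]'
python3 -m crank '[[[-1.6,-0.1,0],[0,0,0]],[[-1.3,-0.1,0],[0,0,0]],[[-0.8,-0.1,0],[0,0,0]],[[-0.4,0,0],[0,0,0]],[[0,0,0],[0,0,0]]]'
python3 -m crank '[[[0,0,0.4],[0,0,-0.04]],[[0,0,0.7],[0,0,-0.04]],[[0,0,0.7],[0,0,0]],[[0,0,0.6],[0,0,0]],[[0,0,0.4],[0,0,0]]]'
python3 -m crank '[[[0,0,0.2],[0,0,0]],[[0,0,0],[0,0,0]],[[0,0,0],[0,0,0]]]'
python3 go.py .527 .091 .067 16.6
```

```text
clock: 14.45
tcp_pos: [0.5096, 0.2083, 0.1052]
orientation: [1.985, 2.434, -0.001]
contact_force: [1.0, 0.3, -4.0]
grip_width: 0.0109
gripper_force: 59.7
clock: 14.95
tcp_pos: [0.5209, 0.1298, 0.1054]
orientation: [1.984, 2.436, 0.0]
contact_force: [-0.2, -0.2, -4.2]
grip_width: 0.0108
gripper_force: 59.7
clock: 15.45
tcp_pos: [0.5262, 0.0903, 0.1053]
orientation: [1.984, 2.435, 0.0]
contact_force: [-0.5, -0.1, -5.0]
grip_width: 0.0107
gripper_force: 59.7
clock: 15.95
tcp_pos: [0.5256, 0.0908, 0.0764]
orientation: [-1.884, -2.513, 0.001]
contact_force: [-0.2, -0.1, -2.4]
grip_width: 0.0111
gripper_force: 59.7
clock: 16.25
tcp_pos: [0.5262, 0.0907, 0.0754]
orientation: [1.885, 2.513, 0.0]
contact_force: [-0.2, -0.1, -3.8]
grip_width: 0.0105
gripper_force: 59.7
{'clock': 16.25, 'tcp_pos': [0.526, 0.091, 0.075], 'orientation': [1.885, 2.513, 0.0], 'grip_width': 0.011, 'contact_force': [-0.229, -0.096, -3.776], 'gripper_force': 59.708, 'joints': [0.108, 0.503, -0.496, 1.993, 0.351, 0.729, -0.317]}
[[-0.28  0.96  0.  ]
 [ 0.96  0.28  0.  ]
 [ 0.    0.   -1.  ]]
shift cm [0.   0.09 0.84] turn [ 0.    -0.    -0.006]
```

Now I'll lower it in 1–2 mm steps until the load comes off.

```bash
python3 -m crank '[[[0,0,0.2],[0,0,0]],[[0,0,0.2],[0,0,0]],[[0,0,0.1],[0,0,0]],[[0,0,0.1],[0,0,0]],[[0,0,0],[0,0,0]]]'
python3 -m crank '[[[0,0,0.1],[0,0,0]],[[0,0,0],[0,0,0]],[[0,0,0],[0,0,0]]]'
python3 -m crank '[[[0,0,0.1],[0,0,0]],[[0,0,0],[0,0,0]],[[0,0,0],[0,0,0]]]'
```

```text
clock: 16.75
tcp_pos: [0.526, 0.0905, 0.0691]
orientation: [-1.885, -2.513, 0.0]
contact_force: [0.5, -0.0, -3.1]
grip_width: 0.0108
gripper_force: 59.7
clock: 17.05
tcp_pos: [0.526, 0.0906, 0.0683]
orientation: [-1.885, -2.513, 0.0]
contact_force: [0.6, -0.1, -3.5]
grip_width: 0.0111
gripper_force: 59.7
clock: 17.35
tcp_pos: [0.526, 0.0906, 0.0673]
orientation: [1.885, 2.513, -0.0]
contact_force: [1.0, 0.2, -4.0]
grip_width: 0.0106
gripper_force: 59.7
```

```bash
python3 -m crank '[[[0,0,0.1],[0,0,0]],[[0,0,0],[0,0,0]],[[0,0,0],[0,0,0]]]'
python3 -m crank '[[[0,0,0.1],[0,0,0]],[[0,0,0],[0,0,0]],[[0,0,0],[0,0,0]]]'
python3 -m crank '[[[0,0,0.1],[0,0,0]],[[0,0,0],[0,0,0]],[[0,0,0],[0,0,0]]]'
```

```text
clock: 17.65
tcp_pos: [0.526, 0.0906, 0.0669]
orientation: [1.885, 2.513, -0.0]
contact_force: [-4.4, -0.8, 5.4]
grip_width: 0.0113
gripper_force: 60.9
clock: 17.95
tcp_pos: [0.526, 0.0906, 0.0668]
orientation: [1.884, 2.513, -0.001]
contact_force: [-6.8, -1.8, 15.7]
grip_width: 0.0114
gripper_force: 62.7
clock: 18.25
tcp_pos: [0.5261, 0.0906, 0.0668]
orientation: [1.884, 2.512, -0.002]
contact_force: [-10.8, -4.1, 26.6]
grip_width: 0.0111
gripper_force: 64.3
```

It's down. I'll ease off the push, release, and rise.

```bash
python3 -m crank '[[[0,0,-0.1],[0,0,0]],[[0,0,-0.1],[0,0,0]],[[0,0,0],[0,0,0]]]'
python3 -m crank '[[[0,0,0],[0,0,0]],[[0,0,0],[0,0,0]],[[0,0,0],[0,0,0]],[[0,0,0],[0,0,0]]]' 3.5
python3 -m crank '[[[0,0,-1],[0,0,0]],[[0,0,-2],[0,0,0]],[[0,0,-3],[0,0,0]],[[0,0,-4],[0,0,0]],[[0,0,-4],[0,0,0]]]'
python3 -m crank '[[[4,0,0],[0,0,0]],[[4,0,0],[0,0,0]],[[4,0,0],[0,0,0]],[[4,0,0],[0,0,0]],[[4,0,0],[0,0,0]]]'
python3 -m crank '[[[3,0,0],[0,0,0]],[[0,0,0],[0,0,0]],[[0,0,0],[0,0,0]]]'
python3 - <<'E'
from h import *
p,d=optics.grab_frame("top")
X=cloud("top",d);h=cv2.cvtColor(p,cv2.COLOR_RGB2HSV).astype(int)
Y=(abs(h[...,0]-28)<5)&(h[...,1]>150)&(X[...,2]>.03)&(X[...,2]<.13)
k,l,s,c=cv2.connectedComponentsWithStats(Y.astype(np.uint8))
for i in range(1,k):
    if s[i,4]>20: print(np.round(c[i]),s[i,4],np.round(np.median(X[l==i],0),3))
cv2.imwrite("pics/end.png",cv2.resize(p[100:260,70:460,::-1],(780,320),interpolation=3))
E
```

```text
clock: 18.55
tcp_pos: [0.526, 0.0906, 0.0669]
orientation: [1.884, 2.513, -0.0]
contact_force: [-4.3, -1.8, 8.9]
grip_width: 0.0112
gripper_force: 61.6
clock: 18.95
tcp_pos: [0.5262, 0.0907, 0.0662]
orientation: [-1.885, -2.513, -0.0]
contact_force: [0.3, 1.2, 0.1]
grip_width: 0.0352
gripper_force: 0.0
clock: 19.45
tcp_pos: [0.5256, 0.0907, 0.2082]
orientation: [-1.884, -2.513, 0.0]
contact_force: [1.4, 0.7, -0.3]
grip_width: 0.0346
gripper_force: 0.0
clock: 19.95
tcp_pos: [0.4695, 0.284, 0.2072]
orientation: [1.885, 2.513, 0.001]
contact_force: [0.7, 0.4, 0.3]
grip_width: 0.035
gripper_force: 0.0
clock: 20.25
tcp_pos: [0.4613, 0.3119, 0.2068]
orientation: [1.882, 2.515, 0.0]
contact_force: [0.8, 0.1, 0.3]
grip_width: 0.0351
gripper_force: 0.0
[280. 160.] 91 [ 0.569 -0.052  0.082]
[211. 181.] 78 [0.526 0.091 0.092]
```

View pics/end.png

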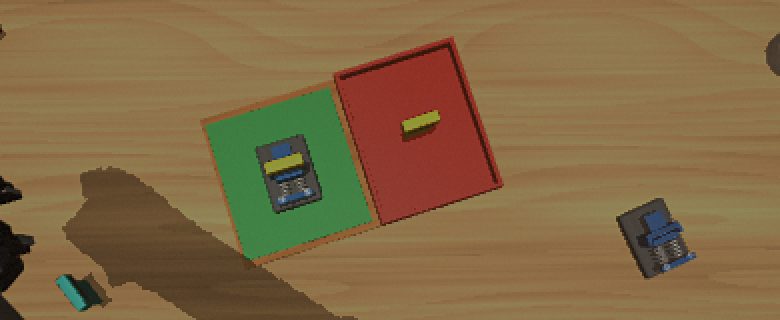

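The picture shows the good clip with its card centred on the green pad at (288,172), its bar top at 0.092 m, so fully seated. The other card stands in the tray at (420,121), and the weak clip is still in place at (655,238).

```bash
python3 -c "
from bench import r
print(r.hand_in())"
```

```text
the job is handed in; nothing more can be done
None
```

The job is handed in: the good clip stands on the green pad with its card seated, the weak clip's card is in the red tray, and the weak clip is still where it was; no verdict was shown.

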